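# Find the comb leaf that fits the filler's feed screw

## Robot

A 6-joint arm with a two-finger parallel gripper is mounted at the origin on the work surface. World frame = base frame: x ahead of the robot, y to its left, z up, the work surface at z = 0. Lengths are in m, angles in degrees, forces in N, time in s.
With the tool pointing down it reaches from about 0.4 to 0.825 m from the base axis. Payload 7 kg.
Tool frame: the origin (TCP) lies midway between the tips of the shut fingers; the grasp point (between the pads) lies 19 mm behind it; z points along the fingers, y is the line along which they close (so a half turn about z gives the same grasp; the last joint's range is limited). The gripper opens to 88 mm and grips with 3 to 60 N. Pads are 19 mm wide; open, the fingers measure 130 mm over their backs; the gripper's body (78 mm by 193 mm) begins 47 mm behind the grasp point.
Start: joints at [-53.623, 20.546, 0.682, 0, -70.136, -16.507], TCP at [0.229, -0.635, 0.227] pointing down, gripper open.
Joint ranges: [-176.03, 176.03], [-82.01, 121.73], [-58.28, 71.71], [-173.87, 95.51], [-174.79, -0.11], [-173.66, 173.66]. Speed limits (degrees/s): [136.94, 136.94, 172.46, 180, 180, 180].

## Interface

Orientations are given as a 3x3 rotation matrix whose columns are the frame's x, y, z axes.
In Python, from rig import robot gives the robot as it stands. Calls block until the motion is done:
- robot.goto(position, orientation): joint-space move of the TCP to a pose.
- robot.servo_line(position, ori=None, speed=0.15): straight line of the TCP; ori=None keeps the orientation; speed is the mean speed in m/s.
- robot.movej(angles): joint-space move.
- robot.move_gripper(opening): opening from 0.0 (shut) to 1.0 (fully open); the grip force is fixed at half the most; returns when the fingers have stopped.
- robot.dwell(seconds).
- robot.ik(position, orientation): joint angles nearest the present ones, or None.
- robot.grab_frame(name): name is "side" or "top" or "wrist"; returns (picture, depth): 384x512x3 uint8, red, green, blue; 384x512 float32, m along the optical axis (not along the pixel's ray), 0 where there is no reading.
- robot.camera_info(name): a dict with "vfov" (degrees; the focal length in pixels is half the picture's height over the tangent of half this angle, whatever the lens; pixels are square), "cx", "cy" (the principal point, pixels), "view" (4x4, takes a point from world to camera coordinates); the wrist camera has in their place "T_tool_cam" (4x4, takes a point from camera to tool coordinates, whose origin is the TCP and whose axes are the flange's). Camera axes: x right, y down, z forward; pixel columns grow to the right and rows downward; lengths in m; the calibration is good to about 2 mm. A picture is of the moment at which its call begins: read the wrist's pose just before it. camera_info takes no time and is no camera call.
A pose or a line that the arm cannot do raises robot.Unreachable and nothing moves.
- robot.job_done(): hands the job in; it is judged then, once.
Readings, each from a call of its own:
- robot.read_t(): time.
- robot.read_qpos(): joint angles.
- robot.read_qvel(): joint speeds.
- robot.read_effort(): joint torques, N m.
- robot.read_position(): TCP position.
- robot.read_tcp_rot(): TCP orientation.
- robot.read_force(): force on the tool from outside, world axes, zero at the start.
- robot.read_ft_torque(): the same for the moment, N m.
- robot.read_grip_width(): opening from 0.0 (shut) to 1.0 (fully open).
- robot.read_finger_force(): force on a finger pad.
Only numpy, scipy, OpenCV 4.12 (cv2) and the standard library are available. Lean on these libraries where they do the work, as an engineer would, in place of code of your own. Each camera call takes 0.05 s, during which the arm holds its last target. There are 200 camera calls.

## Task

Find which of the three toothed comb leaves in the wire rack fits the doughnut filler's feed screw: leave that leaf lying on the sloping rest with its teeth fully home in the thread, and the leaves that only ride on the ridges standing back in the rack. Then slide the lock tab all the way off the start button and press the button fully down. Do not disturb the shaker, cup and can.

Things in the scene. Friction and masses are not known exactly. Their poses are not given: they have to be found in the camera images.
- leaf_a: Loose steel comb leaf, 0.14-0.28 kg, standing teeth down in a rack slot. Plate 110 mm long (x), 10 thick (y), z 8-50 mm; below it 9 square teeth at 12 mm pitch, 4.5 wide, 8 deep, one at the middle. Central black grip lug 26 (x) by 10 (y), z 50-88 mm. Origin: middle of tooth tips, z up to the lug. Same when turned end for end.
- leaf_b: Loose steel comb leaf, 0.14-0.28 kg, standing teeth down in a rack slot. Plate 110 mm long (x), 10 thick (y), z 8-50 mm; below it 7 square teeth at 15 mm pitch, 5 wide, 8 deep, one at the middle. Central black grip lug 26 (x) by 10 (y), z 50-88 mm. Origin: middle of tooth tips, z up to the lug. Same when turned end for end.
- leaf_c: Loose steel comb leaf, 0.14-0.28 kg, standing teeth down in a rack slot. Plate 110 mm long (x), 10 thick (y), z 8-50 mm; below it 5 square teeth at 18 mm pitch, 6 wide, 8 deep, one at the middle. Central black grip lug 26 (x) by 10 (y), z 50-88 mm. Origin: middle of tooth tips, z up to the lug. Same when turned end for end.
- rack: Cream wire rack, fixed. Base plate 110 (x) by 130 mm (y), 6 thick; three slots at y = -42, 0, 42 mm, 17 mm wide, running along x between wire loops (64 mm long in x) that end 36.5 mm above the counter. A leaf stands on the base plate in each slot, in any order, its middle within about 5 mm of x = 0. Origin: centre of underside, z up.
- screw_mid (a point): Middle of the thread on the feed screw's axis, 80 mm above the counter (same frame as rest). Fixed steel screw, thread 130 mm long, ridges 40 mm across, core 22. Its pitch is 12, 15 or 18 mm, a new draw each start. A groove is always centred here; grooves are 9, 10, 11.5 mm wide at the mouth and 6, 7, 8 at the core for pitch 12, 15, 18.
- rest: Fixed sloping rest over the screw. Origin: mid-thread on the screw axis; y along the screw; z: the way a fitted leaf stands, leaning 35 deg from vertical, top to the filler's -x (robot) side; x square to both, upward. Plate 100 mm long (y), z 23-57 mm, face at x = -5. Fitted leaf: x = 0, tooth tips z = 12 mm, stays by its weight. Wrong leaf over y = 0 stops with tips on the ridges, z = 20 mm.
- filler: Doughnut filler, fixed. Origin on the counter under mid-screw, y along the screw, z up. mm: base x -70 to 80, y -100 to 280, 20 high; gear column x -60 to 60, y 125 to 275, 150 high; on it a hopper, radius 53 at (10, 200), to 288 high; bearing y -80 to -101, to 105 high. The legs of the rest stand at x = -36.
- pipe (a point): Middle of the overhead filling pipe, 20 mm (filler x) beyond the screw's axis and 205 mm above the counter. Radius 14 mm, runs along filler y from -68 to 200 mm; two spouts point to +x. It bars the way to the screw from straight above: come in leaning, along the rest's z.
- panel: Start panel, fixed: grey box 80 mm (x) by 140 mm (y), 40 mm high, with the button on top and two low steel guides for the tab. Origin: centre of its underside, z up.
- tab (a joint): Lock tab, a steel plate 56 mm (panel x) by 40 mm (panel y), 51 to 56 mm above the counter. It covers the button at the start (0 to 0.008 m) and slides to the panel's +y, up to its stop at 0.050 m, clear of the button. Friction about 1.2 N; stays where it is left.
- tab_fin (a point): Top centre of the upright fin on the tab, 78 mm above the counter: 40 mm (panel x) by 10 mm (panel y) by 22 mm high. The tab's plate reaches 32 mm from here to the panel's -y and 8 mm to its +y. With the tab at 0 this point is at the panel's y = -20 mm.
- button (a joint): Start button, spring loaded (about 4 N fully down): 0 up, 0.006 m fully pressed; springs back.
- button_top (a point): Top centre of the black round button, 30 mm in diameter, at the panel's (0, -32) mm, 48 mm above the counter; pressed straight down.
- shaker: Bystander: glass jar, 58 mm diameter, 130 mm high. Origin: centre of its underside.
- cup: Bystander: white cup, 80 mm diameter, 90 mm high. Origin: centre of its underside.
- glaze_can: Bystander: can, 68 mm diameter, 95 mm high. Origin: centre of its underside.
Things that resemble listed ones, but are neither listed nor needed, are in the scene too. What is shaped like the leaf_a but green is not meant.

How it is judged (in metres and radians):
On the way, in this order (a step that is already met when the one before it is completed fails the run):
1. the fitting leaf lies released on the rest, teeth fully home, the other two leaves in the rack ((((z of leaf_a in the frame of rest between 0.008 and 0.0145 m and y of leaf_a in the frame of rest between -0.04 and 0.04 m and x of leaf_a in the frame of rest between -0.005 and 0.005 m and angle between the x axis of leaf_a and the y axis of rest, either way round below 0.06 rad and angle between the z axis of leaf_a and the z axis of rest, either way round below 0.13 rad and contact force between leaf_a and the fingers below 0.05 N and linear speed of leaf_a below 0.02 m/s) and (x of leaf_b in the frame of rack between -0.03 and 0.03 m and y of leaf_b in the frame of rack between -0.055 and 0.055 m and z of leaf_b in the frame of rack below 0.012 m and angle between leaf_b's own z axis and vertical below 0.35 rad and angle between the x axis of leaf_b and the x axis of rack, either way round below 0.3 rad and linear speed of leaf_b below 0.02 m/s) and (x of leaf_c in the frame of rack between -0.03 and 0.03 m and y of leaf_c in the frame of rack between -0.055 and 0.055 m and z of leaf_c in the frame of rack below 0.012 m and angle between leaf_c's own z axis and vertical below 0.35 rad and angle between the x axis of leaf_c and the x axis of rack, either way round below 0.3 rad and linear speed of leaf_c below 0.02 m/s)) or ((z of leaf_b in the frame of rest between 0.008 and 0.0145 m and y of leaf_b in the frame of rest between -0.04 and 0.04 m and x of leaf_b in the frame of rest between -0.005 and 0.005 m and angle between the x axis of leaf_b and the y axis of rest, either way round below 0.06 rad and angle between the z axis of leaf_b and the z axis of rest, either way round below 0.13 rad and contact force between leaf_b and the fingers below 0.05 N and linear speed of leaf_b below 0.02 m/s) and (x of leaf_a in the frame of rack between -0.03 and 0.03 m and y of leaf_a in the frame of rack between -0.055 and 0.055 m and z of leaf_a in the frame of rack below 0.012 m and angle between leaf_a's own z axis and vertical below 0.35 rad and angle between the x axis of leaf_a and the x axis of rack, either way round below 0.3 rad and linear speed of leaf_a below 0.02 m/s) and (x of leaf_c in the frame of rack between -0.03 and 0.03 m and y of leaf_c in the frame of rack between -0.055 and 0.055 m and z of leaf_c in the frame of rack below 0.012 m and angle between leaf_c's own z axis and vertical below 0.35 rad and angle between the x axis of leaf_c and the x axis of rack, either way round below 0.3 rad and linear speed of leaf_c below 0.02 m/s)) or ((z of leaf_c in the frame of rest between 0.008 and 0.0145 m and y of leaf_c in the frame of rest between -0.04 and 0.04 m and x of leaf_c in the frame of rest between -0.005 and 0.005 m and angle between the x axis of leaf_c and the y axis of rest, either way round below 0.06 rad and angle between the z axis of leaf_c and the z axis of rest, either way round below 0.13 rad and contact force between leaf_c and the fingers below 0.05 N and linear speed of leaf_c below 0.02 m/s) and (x of leaf_a in the frame of rack between -0.03 and 0.03 m and y of leaf_a in the frame of rack between -0.055 and 0.055 m and z of leaf_a in the frame of rack below 0.012 m and angle between leaf_a's own z axis and vertical below 0.35 rad and angle between the x axis of leaf_a and the x axis of rack, either way round below 0.3 rad and linear speed of leaf_a below 0.02 m/s) and (x of leaf_b in the frame of rack between -0.03 and 0.03 m and y of leaf_b in the frame of rack between -0.055 and 0.055 m and z of leaf_b in the frame of rack below 0.012 m and angle between leaf_b's own z axis and vertical below 0.35 rad and angle between the x axis of leaf_b and the x axis of rack, either way round below 0.3 rad and linear speed of leaf_b below 0.02 m/s)))), for 0.2 s.
2. the lock tab is slid off the button (value of joint tab above 0.038 m), for 0.1 s.
3. the button is pressed fully down (value of joint button above 0.0045 m), for 0.05 s.
At the end, for the whole second after the job is handed in: One leaf lies released and still on the rest, tooth tips under 14.5 mm from the screw axis, within 40 mm of mid-thread, 5 mm of the rest plane, 0.06 rad of the screw, 0.13 rad of the lean; the others stand in the rack within 0.35 rad of upright; tab at least 38 mm along; button up again ((((z of leaf_a in the frame of rest between 0.008 and 0.0145 m and y of leaf_a in the frame of rest between -0.04 and 0.04 m and x of leaf_a in the frame of rest between -0.005 and 0.005 m and angle between the x axis of leaf_a and the y axis of rest, either way round below 0.06 rad and angle between the z axis of leaf_a and the z axis of rest, either way round below 0.13 rad and contact force between leaf_a and the fingers below 0.05 N and linear speed of leaf_a below 0.02 m/s) and (x of leaf_b in the frame of rack between -0.03 and 0.03 m and y of leaf_b in the frame of rack between -0.055 and 0.055 m and z of leaf_b in the frame of rack below 0.012 m and angle between leaf_b's own z axis and vertical below 0.35 rad and angle between the x axis of leaf_b and the x axis of rack, either way round below 0.3 rad and linear speed of leaf_b below 0.02 m/s) and (x of leaf_c in the frame of rack between -0.03 and 0.03 m and y of leaf_c in the frame of rack between -0.055 and 0.055 m and z of leaf_c in the frame of rack below 0.012 m and angle between leaf_c's own z axis and vertical below 0.35 rad and angle between the x axis of leaf_c and the x axis of rack, either way round below 0.3 rad and linear speed of leaf_c below 0.02 m/s)) or ((z of leaf_b in the frame of rest between 0.008 and 0.0145 m and y of leaf_b in the frame of rest between -0.04 and 0.04 m and x of leaf_b in the frame of rest between -0.005 and 0.005 m and angle between the x axis of leaf_b and the y axis of rest, either way round below 0.06 rad and angle between the z axis of leaf_b and the z axis of rest, either way round below 0.13 rad and contact force between leaf_b and the fingers below 0.05 N and linear speed of leaf_b below 0.02 m/s) and (x of leaf_a in the frame of rack between -0.03 and 0.03 m and y of leaf_a in the frame of rack between -0.055 and 0.055 m and z of leaf_a in the frame of rack below 0.012 m and angle between leaf_a's own z axis and vertical below 0.35 rad and angle between the x axis of leaf_a and the x axis of rack, either way round below 0.3 rad and linear speed of leaf_a below 0.02 m/s) and (x of leaf_c in the frame of rack between -0.03 and 0.03 m and y of leaf_c in the frame of rack between -0.055 and 0.055 m and z of leaf_c in the frame of rack below 0.012 m and angle between leaf_c's own z axis and vertical below 0.35 rad and angle between the x axis of leaf_c and the x axis of rack, either way round below 0.3 rad and linear speed of leaf_c below 0.02 m/s)) or ((z of leaf_c in the frame of rest between 0.008 and 0.0145 m and y of leaf_c in the frame of rest between -0.04 and 0.04 m and x of leaf_c in the frame of rest between -0.005 and 0.005 m and angle between the x axis of leaf_c and the y axis of rest, either way round below 0.06 rad and angle between the z axis of leaf_c and the z axis of rest, either way round below 0.13 rad and contact force between leaf_c and the fingers below 0.05 N and linear speed of leaf_c below 0.02 m/s) and (x of leaf_a in the frame of rack between -0.03 and 0.03 m and y of leaf_a in the frame of rack between -0.055 and 0.055 m and z of leaf_a in the frame of rack below 0.012 m and angle between leaf_a's own z axis and vertical below 0.35 rad and angle between the x axis of leaf_a and the x axis of rack, either way round below 0.3 rad and linear speed of leaf_a below 0.02 m/s) and (x of leaf_b in the frame of rack between -0.03 and 0.03 m and y of leaf_b in the frame of rack between -0.055 and 0.055 m and z of leaf_b in the frame of rack below 0.012 m and angle between leaf_b's own z axis and vertical below 0.35 rad and angle between the x axis of leaf_b and the x axis of rack, either way round below 0.3 rad and linear speed of leaf_b below 0.02 m/s))) and value of joint tab above 0.038 m and value of joint button below 0.002 m); the robot touches nothing.
It fails at once if the shaker is pushed or knocked over (distance of shaker from where it was at the start of the episode above 0.02 m or angle between shaker's own z axis and vertical above 0.3 rad).
It fails at once if the cup is pushed or knocked over (distance of cup from where it was at the start of the episode above 0.02 m or angle between cup's own z axis and vertical above 0.3 rad).
It fails at once if the glaze_can is pushed or knocked over (distance of glaze_can from where it was at the start of the episode above 0.02 m or angle between glaze_can's own z axis and vertical above 0.3 rad).
It also fails if it takes over 72 s, if anything falls off the work surface, if the arm or the gripper's body presses on something with over 40 N, if the wrist force passes 120 N, or if a joint passes its speed limit or range.

## Working session

There is one attempt and no reset: what is moved stays moved. The work goes in short steps, each a Python script; the robot and the scene stay as the last script left them, time stands still between calls to the robot, and variables do not carry over. Pictures are saved under pics/ and viewed, at most 12 in all, crops included, and the job is handed in when it is done.

```bash
mkdir -p pics; ls
cat > h.py <<'E'
import numpy as np, cv2
from rig import robot
def K(ci):
    f=192/np.tan(np.radians(ci['vfov'])/2); return f,ci['cx'],ci['cy']
def cloud(name):
    if name=='wrist':
        p=np.array(robot.read_position());R=np.array(robot.read_tcp_rot())
    img,d=robot.grab_frame(name); ci=robot.camera_info(name); f,cx,cy=K(ci)
    v,u=np.mgrid[0:384,0:512]
    P=np.stack([(u-cx)/f*d,(v-cy)/f*d,d],-1)
    if name=='wrist':
        T=np.eye(4);T[:3,:3]=R;T[:3,3]=p; T=T@np.array(ci['T_tool_cam'])
    else: T=np.linalg.inv(np.array(ci['view']))
    W=P@T[:3,:3].T+T[:3,3]; W[d<=0]=np.nan
    return img,d,W,T
E
python3 - <<'E'
from h import *
ims=[]
for n in ['side','top']:
    img,d,W,T=cloud(n); np.savez(''+n+'0.npz',img=img,W=W,T=T); ims.append(img)
    cv2.imwrite(f'pics/{n}0.png',cv2.resize(img[...,::-1],(800,600),interpolation=cv2.INTER_CUBIC))
    print(n,T.round(3).tolist(),robot.camera_info(n)['vfov'],np.isnan(W[...,0]).mean())
print(robot.read_t())
E
```

```text
pics
side [[1.0, -0.008, 0.027, 0.55], [-0.025, -0.69, 0.724, -0.658], [0.013, -0.724, -0.69, 0.73], [0.0, 0.0, 0.0, 1.0]] 51.07013686510977 0.0040435791015625
top [[0.015, -0.988, 0.157, 0.429], [-0.999, -0.021, -0.04, -0.035], [0.043, -0.156, -0.987, 0.952], [0.0, 0.0, 0.0, 1.0]] 56.22899293096427 0.003972371419270833
0.1
```

View pics/top0.png

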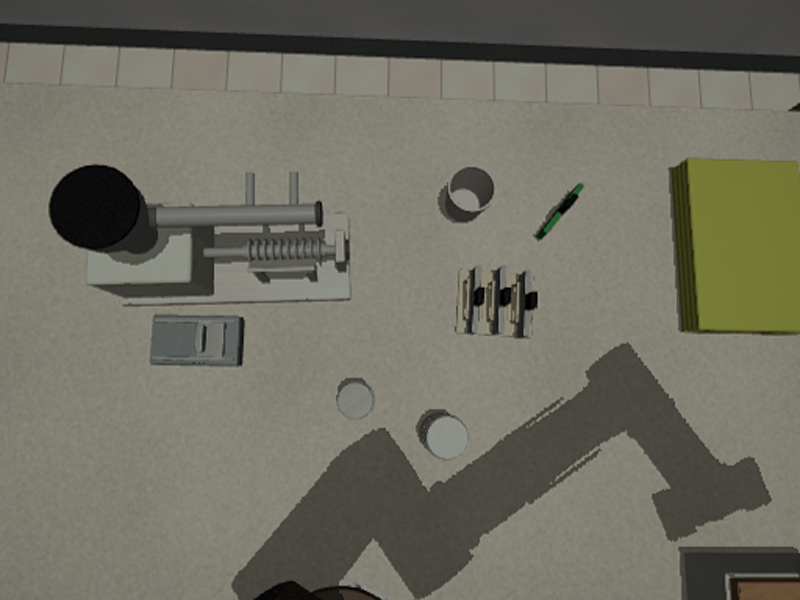

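View pics/side0.png

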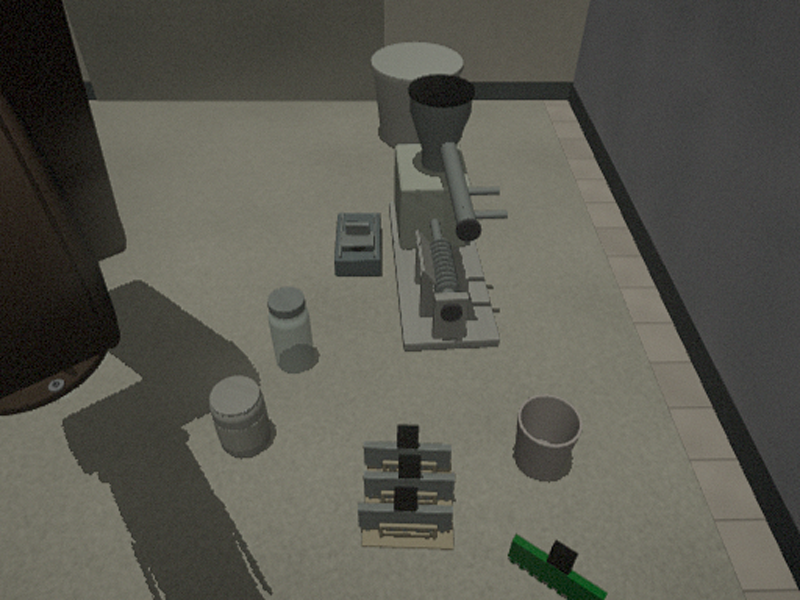

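Top view (800 px frame): rack (497,303) holding three steel leaves with black lugs (478/505/530, 297). The green comb at (560,212) is a decoy. Screw (290,250), pipe (240,215), panel (197,340), cup (470,195), jar (355,398) and can (443,435). The side view agrees, so I'll measure from the depth now.

Run:
```python
from h import *
t=np.load('top0.npz');s=np.load('side0.npz')
W=t['W'];img=t['img'].astype(int);S=s['W'];simg=s['img'].astype(int)
def reg(W,u0,u1,v0,v1,z0,z1,scale=.64):
    m=np.zeros(W.shape[:2],bool);m[int(v0*scale):int(v1*scale),int(u0*scale):int(u1*scale)]=1
    m&=(W[...,2]>z0)&(W[...,2]<z1); return m
def rect(n,m,W):
    P=W[m]; r=cv2.minAreaRect(P[:,:2].astype(np.float32)*1000); print(n,m.sum(),'c',np.round(r[0],1),'sz',np.round(r[1],1),'ang',round(r[2],2),'z',np.median(P[:,2]).round(4))
g=reg(W,560,640,100,250,-.05,.05);print('counter z',np.median(W[g][:,2]))
rect('panel',reg(W,140,255,305,375,.033,.047),W)
rect('tab',reg(W,140,255,305,375,.049,.060),W)
rect('fin',reg(W,140,255,305,375,.070,.09),W)
rect('column',reg(W,60,240,170,310,.14,.16),W)
rect('base',reg(W,100,360,190,320,.014,.026),W)
rect('pipe',reg(W,150,330,190,240,.21,.235),W)
rect('hopper',reg(W,30,160,150,260,.27,.3),W)
rect('screwtop',reg(W,240,330,230,280,.09,.105),W)
rect('cup',reg(W,430,510,150,230,.08,.1),W)
rect('jar',reg(W,320,390,360,430,.12,.14),W)
rect('can',reg(W,400,480,400,470,.085,.105),W)
rect('rackbase',reg(W,440,560,250,350,.003,.012),W)
m=reg(W,440,560,250,350,.085,.105)
n,l,st,c=cv2.connectedComponentsWithStats(m.astype(np.uint8))
for i in range(1,n):
    if st[i,4]>8: rect('lug',l==i,W)
m=reg(W,440,560,250,350,.048,.068)
n,l,st,c=cv2.connectedComponentsWithStats(m.astype(np.uint8))
for i in range(1,n):
    if st[i,4]>15: rect('plate',l==i,W)
# side view leaf plates
m=reg(S,340,470,410,560,.085,.105)
n,l,st,c=cv2.connectedComponentsWithStats(m.astype(np.uint8))
for i in range(1,n):
    if st[i,4]>8: rect('s lug',l==i,S)
# crops, stacked
a=cv2.resize(t['img'][140:185,145:235],(800,400),interpolation=cv2.INTER_CUBIC)
b=cv2.resize(s['img'][130:225,245:330],None,fx=4,fy=4,interpolation=cv2.INTER_CUBIC)
cv2.imwrite('pics/c1.png',a[...,::-1])
```

```text
counter z -0.0019647771204596154
panel 1381 c [499.1 242.2] sz [ 78.7 141.3] ang 1.01 z 0.0386
tab 308 c [499.1 212.6] sz [54.7 39.5] ang 1.04 z 0.0547
fin 81 c [499.6 224.6] sz [38.9  9.9] ang 0.81 z 0.0764
column 1875 c [629.4 297.2] sz [120.2 149. ] ang 2.95 z 0.1484
base 3193 c [637.2 188. ] sz [148.2 378.1] ang 3.48 z 0.0185
pipe 1268 c [666.7 145.8] sz [ 48.9 227.2] ang 2.25 z 0.2156
hopper 2506 c [639.8 298.2] sz [105.1 104. ] ang 46.6 z 0.2866
screwtop 390 c [627.2  96.2] sz [ 56.3 130.7] ang 2.86 z 0.0965
cup 198 c [ 748.9 -198.3] sz [77.8 78.3] ang 77.15 z 0.087
jar 405 c [409.3 -19.1] sz [48.9 49.7] ang 0.9 z 0.1283
can 583 c [ 356.2 -156. ] sz [61.1 61.5] ang 89.16 z 0.0933
rackbase 571 c [ 582.7 -266.5] sz [132.9 192.9] ang 2.51 z 0.0048
lug 49 c [ 572.7 -210.2] sz [ 9.7 25.3] ang 87.75 z 0.0923
lug 50 c [ 573.4 -252.2] sz [ 9.5 25.1] ang 86.85 z 0.0916
lug 52 c [ 567.2 -294.1] sz [ 9.7 24.7] ang 88.58 z 0.0919
plate 148 c [ 573.5 -210.7] sz [ 10.6 108.9] ang 86.27 z 0.054
plate 160 c [ 573.2 -252.9] sz [ 11.1 106.8] ang 87.29 z 0.0539
plate 166 c [ 567.9 -294. ] sz [ 10.2 109.3] ang 86.63 z 0.0541
s lug 97 c [ 575.1 -212.6] sz [12.4 25.1] ang 85.59 z 0.094
s lug 112 c [ 576.4 -255.5] sz [11.2 25.5] ang 88.7 z 0.0945
s lug 120 c [ 569.9 -296.5] sz [10.9 24.7] ang 87.09 z 0.0946
```

View pics/c1.png

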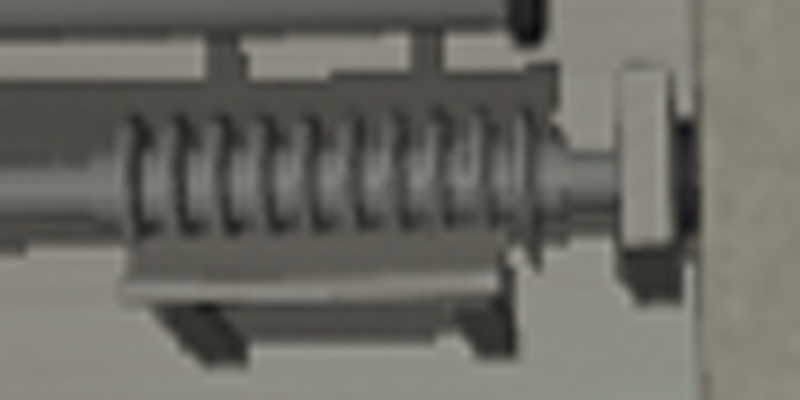

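Ten ridges, about 44 crop px apart. At 2.4 mm per source pixel, that is a pitch of about 12 mm, so leaf_a should be the one. Next I'll find it by its teeth in a crop of the side image.

Run:
```python
from h import *
s=np.load('side0.npz')
c=s['img'][275:355,222:298]
c=cv2.convertScaleAbs(cv2.resize(c,None,fx=7.4,fy=7.4,interpolation=cv2.INTER_CUBIC),alpha=1.7)
cv2.imwrite('pics/c2.png',c[...,::-1])
print(robot.camera_info('wrist'));
```

```text
{'vfov': 67.8864533558111, 'cx': 257.0797060807372, 'cy': 187.6504590900753, 'T_tool_cam': array([[-1.49635891e-03, -9.65399106e-01, -2.60772558e-01,
         7.00302645e-02],
       [ 9.99998879e-01, -1.42926348e-03, -4.46931807e-04,
        -3.68457232e-04],
       [ 5.87548730e-05, -2.60772935e-01,  9.65400162e-01,
        -1.58564532e-01],
       [ 0.00000000e+00,  0.00000000e+00,  0.00000000e+00,
         1.00000000e+00]])}
```

View pics/c2.png

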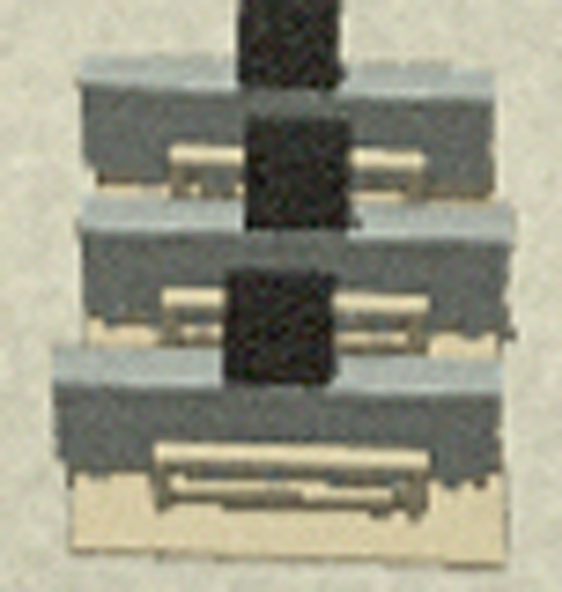

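```bash
cat >> h.py <<'E'
Ttc=np.array(robot.camera_info('wrist')['T_tool_cam'])
def lookpose(target,fwd,right,dist):
    cz=np.array(fwd,float);cz/=np.linalg.norm(cz); cx=np.array(right,float);cx-=cx@cz*cz;cx/=np.linalg.norm(cx)
    Rw=np.stack([cx,np.cross(cz,cx),cz],1); R=Rw@Ttc[:3,:3].T
    u,_,v=np.linalg.svd(R);R=u@v
    return np.array(target)-cz*dist-R@Ttc[:3,3],R
E
python3 - <<'E'
from h import *
for el in (57,62,52):
  for sg in (1,-1):
    e=np.radians(el)
    p,R=lookpose([.573,-.255,.02],[0,np.cos(e),-np.sin(e)],[sg,0,0],.33)
    q=robot.ik(p,R); print(el,sg,p.round(3),None if q is None else np.round(q,1))
    if q is not None: break
  if q is not None: break
robot.goto(p,R)
img,d,W,T=cloud('wrist'); np.savez('w1.npz',img=img,W=W,T=T)
cv2.imwrite('pics/w1.png',cv2.convertScaleAbs(cv2.resize(img[...,::-1],(800,600),interpolation=cv2.INTER_CUBIC),alpha=1.6))
print(robot.read_t())
E
```

```text
57 1 [ 0.573 -0.363  0.139] [ -38.2   45.6   31.1  -37.5 -106.2 -142.3]
2.05
```

View pics/w1.png

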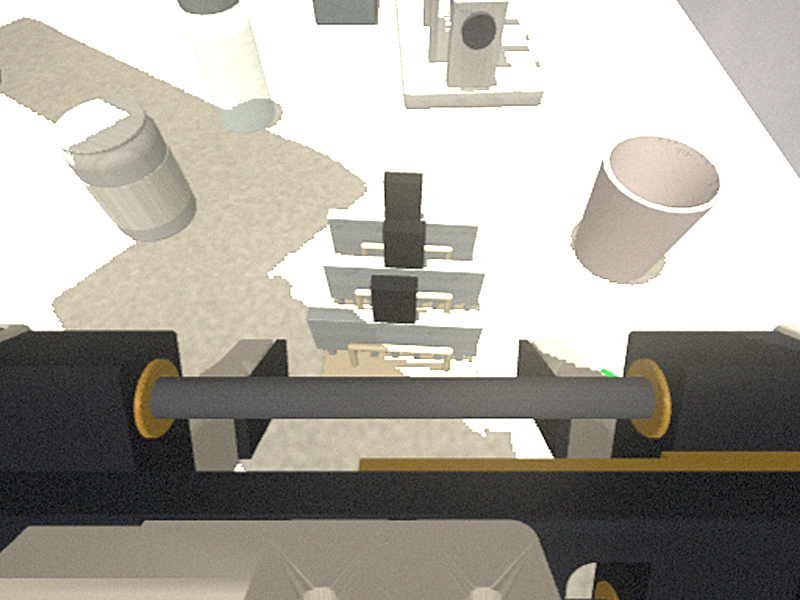

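The rack's three leaves are at (400,230), (405,280) and (395,330), with the bar across the lower half. I'll move closer, with the aim above the bar.

Run:
```python
from h import *
w=np.load('w1.npz')
tiles=[cv2.resize(w['img'][130:240,192:314],(488,440),interpolation=cv2.INTER_CUBIC)]
e=np.radians(62); cam=np.array([.573,-.255,.02])+.25*np.array([0,-np.cos(e),np.sin(e)])
a=np.radians(76); f=np.array([0,np.cos(a),-np.sin(a)])
p,R=lookpose(cam+f*.2,f,[1,0,0],.2); print(p.round(3), robot.ik(p,R))
robot.servo_line(p,R,speed=.1)
img,d,W,T=cloud('wrist'); np.savez('w2.npz',img=img,W=W,T=T)
c=img[20:220,140:380]; 
cv2.imwrite('pics/w2.png',np.hstack([cv2.resize(c,None,fx=3,fy=3,interpolation=cv2.INTER_CUBIC)])[...,::-1])
print(robot.read_t(),robot.read_position())
```

```text
[ 0.573 -0.356  0.068] [ -30.58097715   39.23711091   14.6521306   -25.0094384   -82.10532436
 -142.16279049]
2.9583 [ 0.57272427 -0.35718449  0.06840625]
```

View pics/w2.png

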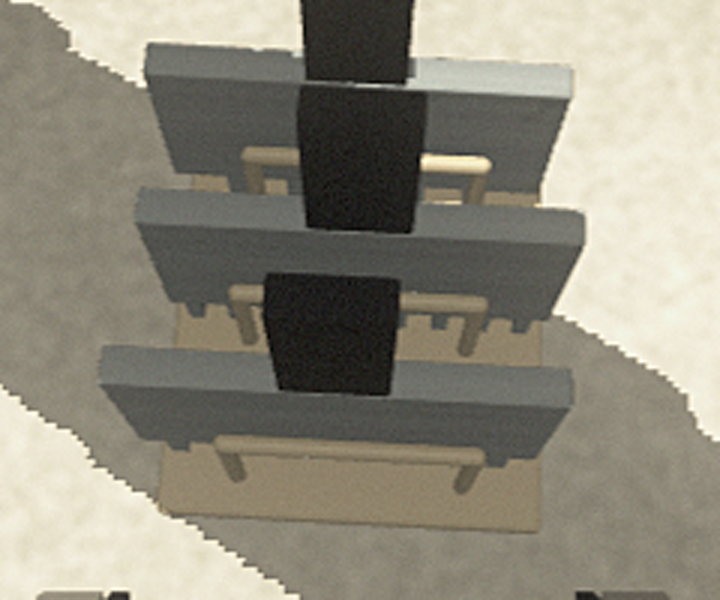

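Front leaf: outer teeth at crop px (180,445) and (493,460). Middle leaf: teeth at (197,308), (405,320), (440,321) and (521,325). I'll cast rays onto each leaf's face plane to get spacings.

Run:
```python
from h import *
w=np.load('w2.npz');T=w['T'];f,cx,cy=K(robot.camera_info('wrist'))
def hit(u,v,y):
    u=u/3+140-.33;v=v/3+20-.33
    r=T[:3,:3]@np.array([(u-cx)/f,(v-cy)/f,1]);s=(y-T[1,3])/r[1];return (T[:3,3]+s*r)*1000
for n,y,pts in(('front',-.300,[(103,347),(140,438),(180,443),(493,460),(555,460)]),('mid',-.2585,[(165,298),(197,305),(405,318),(440,321),(480,321),(521,325),(550,316)])):
    h=[hit(*p,y) for p in pts]; print(n,[(round(a[0],1),round(a[2],1)) for a in h])
c=w['img'][105:180,180:340]
cv2.imwrite('pics/w2c.png',cv2.resize(cv2.convertScaleAbs(c,alpha=1.5),(800,375),interpolation=cv2.INTER_CUBIC)[...,::-1])
```

```text
front [(np.float64(522.4), np.float64(80.4)), (np.float64(515.9), np.float64(22.2)), (np.float64(525.8), np.float64(17.9)), (np.float64(614.1), np.float64(1.9)), (np.float64(632.2), np.float64(1.9))]
mid [(np.float64(520.3), np.float64(21.8)), (np.float64(528.6), np.float64(17.6)), (np.float64(588.6), np.float64(9.4)), (np.float64(599.1), np.float64(7.4)), (np.float64(611.0), np.float64(7.4)), (np.float64(623.7), np.float64(4.7)), (np.float64(631.1), np.float64(10.7))]
```

View pics/w2c.png

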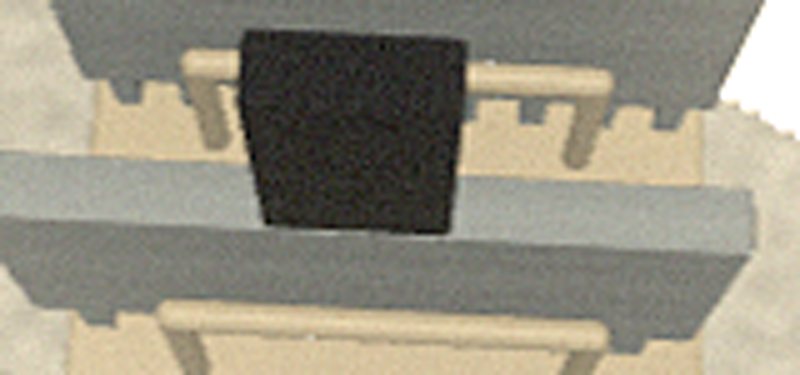

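The middle leaf's teeth are 12 mm apart (588.6, 599.1, 611.0, 623.7) and its outer teeth span 95 mm, so it is leaf_a. The front leaf's outer teeth span 88 mm, so it is leaf_b, which leaves the rear one as leaf_c. The green comb at top-view (560,212) is the decoy. Next I'll compute the poses and check they are reachable.

```bash
cat >> h.py <<'E'
def dirs(a): a=np.radians(a); return np.array([np.cos(a),np.sin(a),0]),np.array([-np.sin(a),np.cos(a),0])
FA=2.9; fx,fy=dirs(FA); Z=np.array([0,0,1.])
MID=np.array([.6397,.0978,.080])
L=np.radians(35); rz=-np.sin(L)*fx+np.cos(L)*Z; rx=np.cos(L)*fx+np.sin(L)*Z; ry=fy
RP=np.stack([rx,-ry,-rz],1)
lx,ly=dirs(-2.9)
def Rdown(s): return np.stack([np.cross(s*lx,-Z),s*lx,-Z],1)
E
python3 - <<'E'
from h import *
W=np.load('w2.npz')['W'];z=W[...,2]
for n,z0,z1 in(('lug',.088,.105),('plate',.052,.062)):
    m=(z>z0)&(z<z1)&(W[...,1]>-.275)&(W[...,1]<-.235)&(abs(W[...,0]-.573)<.08)
    r=cv2.minAreaRect(W[m][:,:2].astype(np.float32)*1000);print(n,m.sum(),np.round(r[0],1),np.round(r[1],1),round(r[2],1),np.median(z[m]))
g=(z<.02)&(W[...,0]>.65)&(W[...,1]>-.3);print('ctr',np.median(z[g]))
g=(abs(W[...,0]-.55)<.03)&(W[...,1]>-.318)&(W[...,1]<-.308);print('base',np.nanmedian(z[g]))
for s in(1,-1):
    for h in(.06,.16,.28): print(s,h,np.round(robot.ik([.5745,-.2535,h],Rdown(s)) if robot.ik([.5745,-.2535,h],Rdown(s)) is not None else [0],1))
for R in(RP,RP*np.array([-1,-1,1])):
  for d in(0,.05,.12):
    p=MID+(.066+d)*rz;q=robot.ik(p,R);print(p.round(3),None if q is None else np.round(q,1))
E
```

```text
lug 873 [ 575.  -254.8] [11.3 26. ] 84.7 0.09401129612901585
plate 1958 [ 575.1 -254.7] [ 11. 110.] 86.6 0.05616573679614835
ctr 0.0004231669996854204
base 0.006384005787127001
1 0.06 [0]
1 0.16 [0]
1 0.28 [0]
-1 0.06 [ -6.   24.7 -16.9   0.  -48.4   3.1]
-1 0.16 [ -6.   18.9 -10.8   0.  -60.3   3.1]
-1 0.28 [ -6.   14.5  -0.9   0.  -74.6   3.1]
[0.602 0.096 0.134] None
[0.573 0.094 0.175] None
[0.533 0.092 0.232] None
[0.602 0.096 0.134] None
[0.573 0.094 0.175] None
[0.533 0.092 0.232] None
```

Run:
```python
from h import *
from scipy.spatial.transform import Rotation as Ro
for d in(.12,0):
  p=MID+(.066+d)*rz
  for a in range(0,360,15):
    R=RP@Ro.from_euler('z',a,degrees=True).as_matrix();q=robot.ik(p,R)
    if q is not None: print(d,a,np.round(q,1))
p=MID+(.186)*rz
for lean in range(0,40,5):
  l=np.radians(lean); z=-(-np.sin(l)*fx+np.cos(l)*Z); x=np.cos(l)*fx+np.sin(l)*Z
  for s in (1,-1):
    R=np.stack([s*x,-s*fy,z],1); q=robot.ik(p,R); print('lean',lean,s,None if q is None else np.round(q,1))
```

```text
lean 0 1 [ 30.6   7.7 -15.8   0.  -66.5  62.3]
lean 0 -1 [  30.6    7.7  -15.8    0.   -66.5 -117.7]
lean 5 1 [ 32.4   4.6 -20.7   2.8 -60.4  59.2]
lean 5 -1 [  32.4    4.6  -20.7    2.8  -60.4 -120.8]
lean 10 1 [ 34.4   1.5 -26.1   6.4 -54.   55.1]
lean 10 -1 [  34.4    1.5  -26.1    6.4  -54.  -124.9]
lean 15 1 [ 36.4  -1.6 -32.   11.2 -47.5  49.8]
lean 15 -1 [  36.4   -1.6  -32.    11.2  -47.5 -130.2]
lean 20 1 [ 38.3  -4.4 -38.4  17.6 -40.8  42.8]
lean 20 -1 [  38.3   -4.4  -38.4   17.6  -40.8 -137.2]
lean 25 1 [ 39.3  -7.1 -45.5  26.7 -33.9  33.6]
lean 25 -1 [  39.3   -7.1  -45.5   26.7  -33.9 -146.4]
lean 30 1 [ 37.9  -9.3 -53.3  40.3 -26.4  21.5]
lean 30 -1 [  37.9   -9.3  -53.3   40.3  -26.4 -158.5]
lean 35 1 None
lean 35 -1 None
```

Only leans up to about 30° are reachable, but the pads close along the leaf's length, so the tool can be pitched relative to the leaf. I'll pick with a tilt in the opposite sense and check reach.

```bash
cat >> h.py <<'E'
G=.073
def place(tilt,d,mid=None):
    mid=MID if mid is None else mid
    l=L-np.radians(tilt); z=np.sin(l)*fx-np.cos(l)*Z; x=np.cos(l)*fx+np.sin(l)*Z
    return mid+(.012+G+d)*rz+.019*z, np.stack([x,-fy,z],1)
LEAF=np.array([.5745,-.2540,.006])
def pick(tilt,d):
    t=np.radians(tilt); n=-ly; z=-np.cos(t)*Z-np.sin(t)*n; x=np.cos(t)*n-np.sin(t)*Z
    return LEAF+(G+d)*Z+.019*z, np.stack([x,np.cross(z,x),z],1)
E
python3 - <<'E'
from h import *
for t in(8,12,16,20):
  for f in(pick,place):
    for d in(0,.05,.1,.15):
      q=robot.ik(*f(t,d)); print(t,f.__name__,d,None if q is None else np.round(q,1))
E
```

```text
8 pick 0 [-11.   26.4 -10.4  -9.7 -54.8  13.8]
8 pick 0.05 [-11.   23.4  -7.8  -9.1 -60.2  12.7]
8 pick 0.1 [-11.   20.8  -4.8  -8.7 -65.8  11.7]
8 pick 0.15 [-10.9  18.7  -1.2  -8.4 -71.4  10.8]
8 place 0 [ 10.9   5.5 -57.8  91.5  -3.6  -8.6]
8 place 0.05 [ 31.3  -0.1 -53.4  45.5 -17.6  20.2]
8 place 0.1 [ 37.4  -5.9 -50.1  34.2 -27.2  27.3]
8 place 0.15 [ 42.  -11.6 -47.4  29.  -36.2  30. ]
12 pick 0 [-13.5  27.5  -7.4 -13.9 -58.2  18.3]
12 pick 0.05 [-13.5  24.5  -5.  -13.2 -63.4  16.8]
12 pick 0.1 [-13.4  21.9  -2.  -12.7 -68.8  15.4]
12 pick 0.15 [-13.4  19.8   1.5 -12.3 -74.2  14.1]
12 place 0 [ 30.5   7.1 -48.3  37.3 -17.4  28.3]
12 place 0.05 [ 34.6   1.5 -45.9  28.5 -25.5  34.3]
12 place 0.1 [ 38.   -4.1 -44.   24.1 -33.4  36.6]
12 place 0.15 [ 41.4  -9.6 -42.   21.6 -41.2  37.2]
16 pick 0 [-16.   28.7  -4.5 -17.8 -61.7  22.2]
16 pick 0.05 [-15.9  25.7  -2.2 -17.  -66.7  20.4]
16 pick 0.1 [-15.8  23.2   0.6 -16.4 -71.9  18.7]
16 pick 0.15 [-15.8  21.1   4.1 -16.  -77.2  17.1]
16 place 0 [ 32.4   8.8 -40.3  21.6 -25.8  42.3]
16 place 0.05 [ 34.7   3.2 -39.5  18.7 -32.4  43.6]
16 place 0.1 [ 37.2  -2.2 -38.4  16.9 -39.1  43.9]
16 place 0.15 [ 40.   -7.3 -36.9  15.8 -46.2  43.3]
20 pick 0 [-18.3  30.   -1.8 -21.3 -65.3  25.6]
20 pick 0.05 [-18.3  27.1   0.4 -20.5 -70.1  23.6]
20 pick 0.1 [-18.2  24.5   3.2 -20.  -75.   21.6]
20 pick 0.15 [-18.2  22.4   6.5 -19.6 -80.2  19.7]
20 place 0 [ 31.9  10.5 -34.1  13.4 -32.9  50.5]
20 place 0.05 [ 33.8   5.2 -33.9  12.3 -38.6  50.3]
20 place 0.1 [ 36.   -0.  -33.3  11.6 -44.7  49.5]
20 place 0.15 [ 38.4  -5.  -32.2  11.1 -51.   48.4]
```

Run:
```python
from h import *
p=np.array(robot.read_position()); robot.servo_line(p+[0,-.02,.15],speed=.25)
robot.goto(*pick(15,.1)); robot.servo_line(pick(15,0)[0],speed=.12)
print(robot.read_position(),pick(15,0)[0],robot.read_force())
robot.move_gripper(0.2); print(robot.read_grip_width()*88,robot.read_finger_force())
robot.servo_line(pick(15,.10)[0],speed=.1); 
print(robot.read_grip_width()*88,robot.read_finger_force(),robot.read_force(),robot.read_t())
robot.servo_line(pick(15,.19)[0],speed=.25)
img,d,W,T=cloud('wrist'); np.savez('w3.npz',img=img,W=W,T=T)
cv2.imwrite('pics/w3.png',img[...,::-1])
```

```text
[ 0.57530142 -0.24937021  0.06139955] [ 0.57474879 -0.24908874  0.06064741] [-0.32456159 -0.26782599 -0.51879058]
25.54458948448174 30.000077784061432
25.84237738533415 29.999595880508423 [ 0.67550935  0.15581149 -2.17244108] 9.3
```

View pics/w3.png

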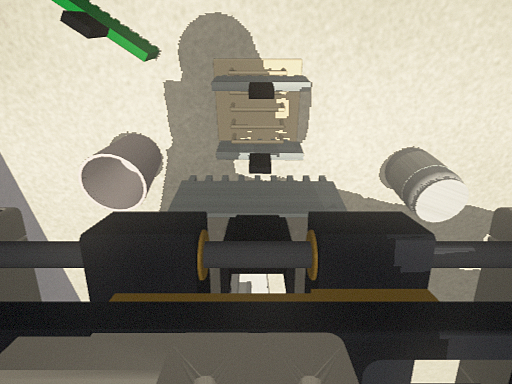

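The leaf is held, with nine teeth visible along row 178 (cols 180–340), and the other two leaves still stand in the rack. I'll check the leaf's pose in the hand and go to the pre-place pose.

```bash
cat >> h.py <<'E'
def tool(W): 
    p=np.array(robot.read_position());R=np.array(robot.read_tcp_rot()); return (W-p)@R
def leafin(W):
    Q=tool(W); m=np.zeros(W.shape[:2],bool); m[182:208,180:340]=1
    m&=(abs(Q[...,0])<.035)&(abs(Q[...,1])<.06)&(Q[...,2]>-.01)&(Q[...,2]<.06)
    P=Q[m]; c=P.mean(0); _,_,v=np.linalg.svd(P-c); n=v[2]*np.sign(v[2][0]); return m,P,c,n
E
python3 - <<'E'
from h import *
w=np.load('w3.npz');W=w['W']
m,P,c,n=leafin(W); print(m.sum(),c.round(4),n.round(3),'tilt',np.degrees(np.arctan2(n[2],n[0])),'yaw',np.degrees(np.arctan2(n[1],n[0])),'y',(P[:,1].min()+P[:,1].max())/2, 'pts z',P[:,2].min(),P[:,2].max())
print('grasp offset along normal:',(c-np.array([0,0,-.019]))@n)
Q=tool(W); mm=(abs(Q[...,0])<.05)&(abs(Q[...,1])<.062)&(Q[...,2]>.02)&(Q[...,2]<.08);mm[:165]=0;mm[212:]=0
X=Q[mm]; zl=(X-np.array([0,0,-.019]))@np.array([-n[2],0,n[0]]); print('tips below grasp',np.percentile(zl,[50,98,100]).round(4),'yrange',X[:,1].min(),X[:,1].max())
# transit
robot.servo_line(np.array(robot.read_position())+[-.02,.0,.03],speed=.25)
robot.goto(*place(15,.15)); print('t',robot.read_t(),robot.read_grip_width()*88)
robot.servo_line(place(15,.04)[0],speed=.15)
img,d,W,T=cloud('wrist'); np.savez('w4.npz',img=img,W=W,T=T,p=robot.read_position(),R=robot.read_tcp_rot())
cv2.imwrite('pics/w4.png',cv2.resize(img[60:240,120:400],None,fx=2.8,fy=2.8,interpolation=cv2.INTER_CUBIC)[...,::-1])
print(robot.read_t(),robot.read_position(),place(15,.04)[0],robot.read_force())
E
```

```text
4106 [0.0167 0.0002 0.0214] [ 0.966  0.005 -0.258] tilt -14.978652479391958 yaw 0.2852056756760156 y -0.00048245270131604123 pts z 0.005372643070149507 0.039457793573728195
grasp offset along normal: 0.005703003447493377
tips below grasp [0.053  0.0701 0.0722] yrange -0.055279883085670146 0.054314977683038064
t 11.4667 25.7066002423036
12.4 [0.5757499  0.09331053 0.16625287] [0.57458482 0.09450141 0.16453985] [-12.78085726  -4.07007214  15.88769612]
```

View pics/w4.png

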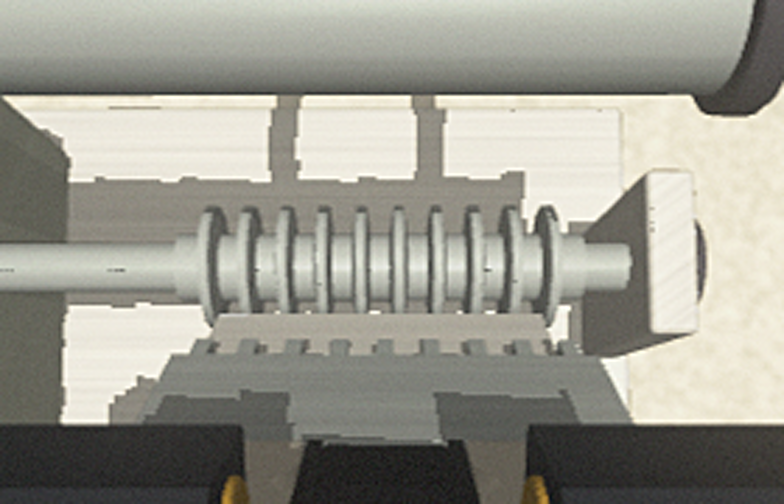

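The tips are resting on the rest plate's top edge (force about 20 N along the lean). I'll back off and compare leaf, plate face and ridges within this one picture. Ridges are at crop cols 210–548, tooth tips at row 347, and the plate face at row 328.

Run:
```python
from h import *
from scipy.signal import find_peaks
robot.servo_line(place(15,.065)[0],speed=.15); print(robot.read_force())
img,d,W,T=cloud('wrist'); np.savez('w5.npz',img=img,W=W,T=T,p=robot.read_position(),R=robot.read_tcp_rot())
Q=(W-MID)@np.stack([rx,ry,rz],1)*1000   # nominal rest frame
x,y,z=Q[...,0],Q[...,1],Q[...,2]
# leaf
m=(abs(y)<56)&(z>60)&(z<130)&(x>-15)&(x<20);m[212:]=0
P=Q[m];c=P.mean(0);v=np.linalg.svd(P-c,full_matrices=False)[2][2];v*=np.sign(v[0])
print('leaf',m.sum(),c.round(1),v.round(3),'zmin',np.percentile(z[m],[0,1,5]).round(1),'y',y[m].min().round(1),y[m].max().round(1))
# rest plate face
m=(abs(y)<46)&(z>24)&(z<58)&(x>-14)&(x<8);P=Q[m];c=P.mean(0);v=np.linalg.svd(P-c,full_matrices=False)[2][2];v*=np.sign(v[0])
print('plate',m.sum(),c.round(1),v.round(3),'x pct',np.percentile(x[m],[10,50,90]).round(1),'z',np.percentile(z[m],[2,50,98]).round(1))
# screw in filler frame
F=(W-MID)@np.stack([fx,fy,Z],1)*1000
r=np.hypot(F[...,0],F[...,2]); m=(r<28)&(abs(F[...,1])<75)
top=m&(F[...,2]>17)&(F[...,2]<24)
print('ridge tops',top.sum(),'z max',np.percentile(F[top][:,2],[50,95,99]).round(1),'x',np.percentile(F[top][:,0],[1,50,99]).round(1))
rd=F[m&(F[...,2]>14)]
h,e=np.histogram(rd[:,1],bins=np.arange(-70,70.1,.5)); k=np.convolve(h,np.ones(5)/5,'same')
pk,_=find_peaks(k,distance=14,height=k.max()*.25); print('ridges y',e[pk]+.25)
# circle fit on ridge points + axis slope
def fit(P):
    A=np.c_[2*P[:,0],2*P[:,2],np.ones(len(P))];s=np.linalg.lstsq(A,(P[:,0]**2+P[:,2]**2),rcond=None)[0];return s[0],s[1],np.sqrt(s[2]+s[0]**2+s[1]**2)
out=F[(r>16.5)&(r<24)&(abs(F[...,1])<62)&(F[...,2]>-5)]
for q in(-45,0,45): 
    o=out[abs(out[:,1]-q)<20]; print(q,len(o),np.round(fit(o),1))
print(robot.read_t())
```

```text
[-1.03140851 -0.71036056 -2.5074401 ]
leaf 4612 [  4.5  -0.8 106.1] [ 0.998 -0.007 -0.054] zmin [80.1 81.6 86.4] y -55.8 54.0
plate 2335 [-5.3  0.1 45.4] [ 0.997 -0.002  0.075] x pct [-8.  -4.7 -4.2] z [25.  47.6 57.7]
ridge tops 1057 z max [19.2 20.7 21.3] x [-19.4  -2.5  10.4]
ridges y [-53.25 -41.75 -30.25 -18.25  -6.25   4.75  17.75  28.75  40.75  52.75]
-45 497 [ 0.1  1.8 18.1]
0 578 [ 0.2  2.9 17.3]
45 515 [ 0.2  2.1 17.9]
12.7667
```

```bash
cat >> h.py <<'E'
G=.069
OFF=-.0007*rx+.0004*ry
def pl(d,off=OFF,tilt=12): p,R=place(tilt,d); return p+off,R
def meas():
    img,d,W,T=cloud('wrist')
    Q=(W-MID)@np.stack([rx,ry,rz],1)*1000; x,y,z=Q[...,0],Q[...,1],Q[...,2]
    g=((np.array(robot.read_position())-.019*np.array(robot.read_tcp_rot())[:,2])-MID)@np.stack([rx,ry,rz],1)*1000
    zl=g[2]-75
    m=(abs(y-g[1])<57)&(z>zl+15)&(z<g[2]-20)&(x>-10)&(x<20);m[212:]=0
    P=Q[m];c=P.mean(0);v=np.linalg.svd(P-c,full_matrices=False)[2][2];v*=np.sign(v[0])
    m2=(abs(y-g[1])<57)&(z>zl)&(z<g[2]-20)&(abs((Q-c)@v)<2);m2[212:]=0
    f=lambda zz:(c[0]-v[2]/v[0]*(zz-c[2])-5)
    zt=np.percentile(z[m2],.5)
    print('grasp',g.round(1),'n',v.round(3),'tips z',zt.round(1),'centre x at tips',f(zt).round(1),'y mid',((y[m2].min()+y[m2].max())/2).round(2),'F',np.round(robot.read_force(),1))
    return img,W
E
python3 - <<'E'
from h import *
robot.servo_line(*pl(.065),speed=.1); meas()
print(robot.read_position()-pl(.065)[0])
E
```

```text
grasp [ -1.5  -0.4 145.4] n [ 1.    -0.004 -0.003] tips z 76.7 centre x at tips -1.8 y mid -1.54 F [ 0.   0.6 -1.3]
[-0.00033075 -0.00081047 -0.00092418]
```

```bash
sed -i 's/^OFF=.*/OFF=.0023*rx+.0012*ry/' h.py
python3 - <<'E'
from h import *
robot.servo_line(pl(.065)[0],speed=.05); meas()
F0=np.array(robot.read_force())
for d in(.04,.03,.022,.016,.012,.009,.007,.005,.003,.001,-.001):
    robot.servo_line(pl(d)[0],speed=.06); F=np.array(robot.read_force())-F0
    g=((np.array(robot.read_position())-.019*np.array(robot.read_tcp_rot())[:,2])-MID)@np.stack([rx,ry,rz],1)*1000
    print(d,'F rest',(F@np.stack([rx,ry,rz],1)).round(1),'tip z',(g[2]-69).round(1))
    if abs(F@rz)>6 or np.linalg.norm(F)>10: break
img,W=meas(); cv2.imwrite('pics/w6.png',cv2.resize(img[60:240,120:400],None,fx=2.8,fy=2.8,interpolation=cv2.INTER_CUBIC)[...,::-1]); print(robot.read_t())
E
```

```text
grasp [  2.9   1.5 145.9] n [ 1.    -0.005  0.   ] tips z 77.4 centre x at tips 4.3 y mid 0.96 F [-0.5  0.4 -1.8]
0.04 F rest [ 0.1 -1.2 -0.8] tip z 51.7
0.03 F rest [-0.3 -1.9 -0.3] tip z 41.8
0.022 F rest [ 0.1 -1.3 -0.8] tip z 33.8
0.016 F rest [ 0.4 -0.5 -0.8] tip z 27.9
0.012 F rest [-0.2  0.4 -0.7] tip z 23.9
0.009 F rest [-0.5 -1.1 -1. ] tip z 20.9
0.007 F rest [-0.1 -0.3  0.4] tip z 18.9
0.005 F rest [-0.3 -0.8 -0.9] tip z 16.9
0.003 F rest [ 0.  -0.9 -0.9] tip z 14.9
0.001 F rest [-0.3 -1.5  0.2] tip z 12.9
-0.001 F rest [-3.9  1.2 21.3] tip z 12.1
grasp [ 2.5  1.1 81.1] n [ 1.    -0.005 -0.002] tips z 6.4 centre x at tips 3.4 y mid 1.03 F [-15.7   1.7  13.8]
16.6
```

View pics/w6.png

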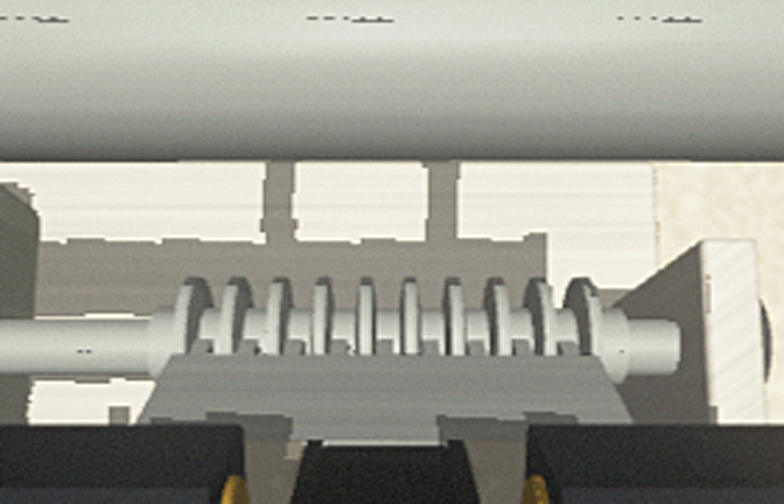

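Teeth sit in the grooves at the core (row 347), but the leaf stands about 3 mm off the plate face. I'll ease it back onto the plate, then release.

Run:
```python
from h import *
RR=np.stack([rx,ry,rz],1)
robot.servo_line(pl(.0015)[0],speed=.03); robot.dwell(.1);F0=np.array(robot.read_force());print('F0',(F0@RR).round(1))
for s in(1,2,2.5,3,3.5,4):
    robot.servo_line(pl(.0015)[0]-s*.001*rx,speed=.02); F=(np.array(robot.read_force())-F0)@RR; print(s,F.round(1))
    if F[0]>3.5: break
meas()
robot.move_gripper(.36); robot.dwell(.3); print(robot.read_grip_width()*88,robot.read_finger_force())
img,W=meas(); np.savez('w7.npz',img=img,W=W)
cv2.imwrite('pics/w7.png',cv2.resize(img[60:240,120:400],None,fx=2.8,fy=2.8,interpolation=cv2.INTER_CUBIC)[...,::-1]); print(robot.read_t())
```

```text
F0 [-0.9  0.6 -1.9]
1 [-0.1 -0.4 -0.9]
2 [ 0.2 -0.4  0.2]
2.5 [-0.2 -0.9  0.2]
3 [ 0.4 -0.9 -0. ]
3.5 [ 3.1 -2.2 -0. ]
4 [ 4.8 -2.8 -1.4]
grasp [-0.7  1.4 82.7] n [ 1.    -0.002  0.003] tips z 8.2 centre x at tips 0.6 y mid 1.44 F [ 5.6 -2.5 -0.2]
31.379505713441972 0.4507768072653562
grasp [-1.8  1.2 82.5] n [ 1.    -0.002 -0.003] tips z 8.4 centre x at tips 0.5 y mid 1.22 F [-1.   0.2  0.2]
19.2417
```

Run:
```python
from h import *
robot.move_gripper(.7); robot.dwell(.2); print(robot.read_grip_width()*88,robot.read_finger_force())
p=np.array(robot.read_position()); robot.servo_line(p+.05*rz,speed=.1); robot.servo_line(p+.12*rz,speed=.2)
img,d,W,T=cloud('wrist'); np.savez('w8.npz',img=img,W=W)
Q=(W-MID)@np.stack([rx,ry,rz],1)*1000; x,y,z=Q[...,0],Q[...,1],Q[...,2]
for n,z0,z1 in(('plate',25,58),('lug',66,98)):
    m=(abs(y)<57)&(z>z0)&(z<z1)&(x>-3)&(x<12)
    P=Q[m];c=P.mean(0);v=np.linalg.svd(P-c,full_matrices=False)[2][2];v*=np.sign(v[0]);print(n,m.sum(),c.round(1),v.round(3),np.percentile(y[m],[.5,99.5]).round(1))
m=(abs(y)<20)&(abs(x)<9)&(z>85)&(z<112);print('lug top z',np.percentile(z[m],[50,90,99]).round(1))
m=(abs(y)<57)&(abs(y)>18)&(abs(x)<9)&(z>50)&(z<75);print('plate top z',np.percentile(z[m],[90,99]).round(1))
cv2.imwrite('pics/w8.png',cv2.resize(img[:250,60:460],None,fx=2,fy=2,interpolation=cv2.INTER_CUBIC)[...,::-1]); print(robot.read_t())
# panel IK test
px,py=dirs(1.0);PC=np.array([.4995,.2425,0])
for s in(1,-1):
  for a,b in((px,py),(py,px)):
    R=np.stack([np.cross(s*a,-Z),s*a,-Z],1)
    for h in (.062,.2): print(s,robot.ik(PC+[0,-.03,h],R))
```

```text
61.272235653875725 0.4379988368600607
plate 1052 [ 5.5  0.6 42.1] [ 1.    -0.002  0.001] [-53.5  54.3]
lug 371 [ 5.4  0.5 82.9] [ 1.    -0.002  0.   ] [-12.2  13.2]
lug top z [ 99.5 100.6 101.5]
plate top z [62.6 63.4]
21.3667
1 [ 43.73776546  17.79065752 -27.87305541   0.         -44.33628706
 137.26223454]
1 [ 43.73776546   9.26174    -18.30091168   0.         -62.43734832
 137.26223454]
1 [ 4.37377655e+01  1.77906575e+01 -2.78730554e+01 -2.54444375e-14
 -4.43362871e+01 -1.32737765e+02]
1 [  43.73776546    9.26174     -18.30091168    0.          -62.43734832
 -132.73776546]
-1 [ 43.73776546  17.79065752 -27.87305541   0.         -44.33628706
 -42.73776546]
-1 [ 43.73776546   9.26174    -18.30091168   0.         -62.43734832
 -42.73776546]
-1 [ 4.37377655e+01  1.77906575e+01 -2.78730554e+01  2.54444375e-14
 -4.43362871e+01  4.72622345e+01]
-1 [ 43.73776546   9.26174    -18.30091168   0.         -62.43734832
  47.26223454]
```

View pics/w8.png

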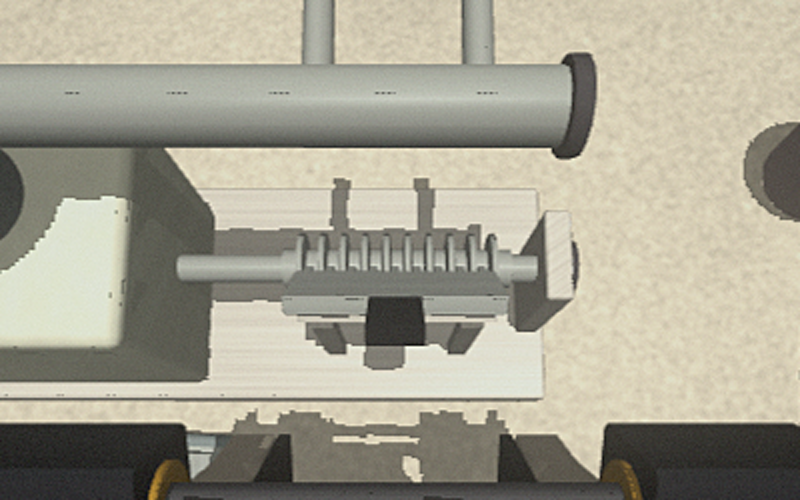

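The leaf is home: plate face x≈5.4, lug top z≈100, plate top z≈62, no tilt. Panel +y is world +y, because the fin lies 12 mm to +y of the tab's centre. Next I'll slide the tab, with tool y along the panel's y so the gripper body clears the column.

```bash
cat >> h.py <<'E'
px,py=dirs(1.0); PC=np.array([.4995,.2422,0])
RB=np.stack([np.cross(py,-Z),py,-Z],1)
def pan(x,y,z): return PC+x*px+y*py+z*Z
E
python3 - <<'E'
from h import *
p=np.array(robot.read_position()); robot.servo_line(p+.04*rz,speed=.2)
robot.goto(pan(0,-.062,.22),RB); robot.move_gripper(0)
print(robot.read_t(),robot.read_grip_width())
robot.servo_line(pan(0,-.062,.065),speed=.15); robot.dwell(.1);F0=np.array(robot.read_force());print(robot.read_position(),F0)
for y in [-.05,-.04,-.03,-.02,-.01,-.004]+[i*.001 for i in range(-2,10,1)]:
    robot.servo_line(pan(0,y,.065),speed=.06); F=np.array(robot.read_force())-F0; print(round(y,3),F.round(1))
    if np.linalg.norm(F)>8: break
q=np.array(robot.read_position()); robot.servo_line(q-.004*py,speed=.05); q=np.array(robot.read_position()); robot.servo_line(q+[0,0,.05],speed=.15)
for n in['top']:
    img,d,W,T=cloud(n); np.savez('t2.npz',img=img,W=W)
    z=W[...,2]; m=(abs(W[...,0]-.4995)<.05)&(W[...,1]>.15)&(W[...,1]<.33)&(z>.068)&(z<.085)
    print('fin',m.sum(),np.median(W[m],0) if m.sum() else 0)
print(robot.read_t())
E
```

```text
25.2833 -0.0001765395777187037
[0.50108094 0.18060944 0.06589753] [-0.91260264  0.03571255 -0.52038456]
-0.05 [ 0.2 -0.6  0.3]
-0.04 [0.7 0.2 0.5]
-0.03 [ 0.3 -0.6  0.8]
-0.02 [1.  0.1 0.9]
-0.01 [ 0.5 -0.5  0.1]
-0.004 [ 0.  -0.3  1.2]
-0.002 [ 0.9  0.7 -0.5]
-0.001 [ 1.2 -0.6  0.8]
0.0 [ 1.3 -0.7  0.8]
0.001 [ 1.7 -0.5  0.3]
0.002 [ 1.3 -0.7 -0.4]
0.003 [ 0.3 -0.6  0.2]
0.004 [1.3 0.3 0.7]
0.005 [0.8 0.4 0.9]
0.006 [ 1.2 -0.9  0.9]
0.007 [ 1.1 -0.3  0.2]
0.008 [ 0.9 -1.2  0.6]
0.009 [ 2.6 -5.1  1.2]
fin 0 0
32.2167
```

Run:
```python
from h import *
robot.servo_line(pan(0,-.034,.19),speed=.15)
img,d,W,T=cloud('wrist'); P=(W-PC)@np.stack([px,py,Z],1)*1000
z=P[...,2]
m0=(abs(P[...,0])<50)&(abs(P[...,1])<80)
for n,a,b in(('fin',70,84),('tab',49,60),('button',44.5,49.5)):
    m=m0&(z>a)&(z<b); print(n,m.sum(),np.percentile(P[m],[2,50,98],axis=0).round(1).tolist() if m.sum() else 0)
cv2.imwrite('pics/w9.png',cv2.resize(img,(640,480))[...,::-1]); print(robot.read_t())
```

```text
fin 474 [[-19.4, 24.0, 70.5], [-1.0, 28.2, 78.1], [18.8, 33.8, 79.7]]
tab 1583 [[-27.3, -33.0, 49.2], [-2.4, 11.6, 56.3], [27.5, 34.1, 58.0]]
button 863 [[-32.2, -58.1, 44.5], [-2.6, -30.4, 47.5], [31.4, 57.6, 49.2]]
32.975
```

View pics/w9.png

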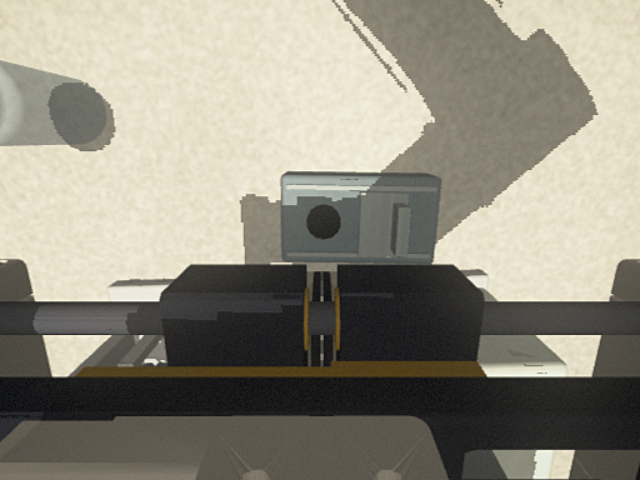

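The button is uncovered at (323,222) and the fin is at panel y≈29 mm, so the tab is about 49 mm along. Now I'll press the button, retreat and check the leaf.

Run:
```python
from h import *
robot.servo_line(pan(0,-.033,.06),speed=.15); robot.dwell(.1);F0=np.array(robot.read_force())
for z in(.05,.047,.045,.043,.042,.041,.040,.039,.038):
    robot.servo_line(pan(0,-.033,z),speed=.03); F=np.array(robot.read_force())-F0; print(z,F.round(1),robot.read_position()[2].round(4))
    if F[2]>9: break
robot.dwell(.3); print((np.array(robot.read_force())-F0).round(1))
robot.servo_line(pan(0,-.033,.24),speed=.2); robot.goto([.42,.10,.30],RB); robot.dwell(.2)
img,d,W,T=cloud('top'); z=W[...,2]
b=(abs(W[...,0]-.5)<.008)&(abs(W[...,1]-.2095)<.008)&(z>.03)&(z<.06);print('btn z',np.nanmedian(z[b]),b.sum())
Q=(W-MID)@np.stack([rx,ry,rz],1)*1000
m=(abs(Q[...,1])<16)&(abs(Q[...,0])<9)&(Q[...,2]>90)&(Q[...,2]<110);print('lug',m.sum(),np.median(Q[m],0).round(1))
m=(z>.085)&(z<.105)&(abs(W[...,0]-.572)<.04)&(W[...,1]<-.18)&(W[...,1]>-.33)
n,l,st,c=cv2.connectedComponentsWithStats(m.astype(np.uint8)); print([np.median(W[l==i],0).round(3).tolist() for i in range(1,n) if st[i,4]>8])
print(robot.read_t())
```

```text
0.05 [0.2 0.2 1.1] 0.0498
0.047 [ 0.8 -0.7  1.6] 0.047
0.045 [ 0.3 -0.2  3.6] 0.0451
0.043 [0.8 0.8 4.8] 0.0431
0.042 [0.7 0.2 6. ] 0.0423
0.041 [-3.4 -0.7 15.4] 0.0422
[-4.2 -1.  16.6]
btn z 0.046902667252220365 23
lug 65 [ 1.   2.5 98.1]
[[0.572, -0.21, 0.092], [0.567, -0.294, 0.092]]
38.1583
```

The button went fully down and is up again, the leaf is on the rest, and the other two are in the rack. Handing in.

```bash
python3 -c "
from rig import robot
print(robot.job_done())"
```

```text
the job is handed in; nothing more can be done
None
```

I handed the job in at about 38 s of the 72 s: leaf_a (12 mm pitch) lies fully home on the rest, leaves b and c stand in the rack, the tab is about 49 mm along, and the button was pressed fully and sprang back; the judge returned no verdict.

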